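Set the braked slider of the length rail against the knob stop

ROBOT

A 6-joint arm with a two-finger parallel gripper is mounted at the origin on the work surface. World frame = base frame: x ahead of the robot, y to its left, z up, the work surface at z = 0. Lengths are in m, angles in degrees, forces in N, time in s.
With the tool pointing down it reaches from about 0.325 to 0.85 m from the base axis. Payload 4.4 kg.
Tool frame: the origin (TCP) lies at the very end of the fingers, on their centre line; the grasp point (between the pads) lies 19 mm behind it; x points along the fingers, y is the direction in which the jaws open and shut, and the axes are right-handed (so a half turn about x gives the same grasp; the last joint's range is limited). The gripper opens to 94 mm and grips with 3 to 60 N. Pads are 16 mm wide; open, the fingers measure 119 mm over their backs; the gripper's body (75 mm by 177 mm) begins 78 mm behind the grasp point.
Start: joints at [61.679, 11.837, 88.321, -0, 79.842, -8.623], TCP at [0.194, 0.541, 0.205] pointing down, gripper open.
Joint ranges: [-156.59, 156.59], [-49.26, 127.26], [12.9, 141.05], [-63.56, 243.56], [4.71, 150.69], [-161.64, 161.64]. Speed limits (degrees/s): [159.86, 159.86, 180, 180, 180, 180].

INTERFACE

Orientations are given as a 3x3 rotation matrix whose columns are the frame's x, y, z axes.
In Python, from cell import get_state, grab_frame, camera_params, finish_job gives the robot as it stands.
- The arm moves only by the tool jog_arm, never from a script. Its argument "series" is a list of rows, each a list of 3 entries, a list of its own where there are three numbers: the turn, a rotation vector about the tool's x, y, z in units of 5 degrees (1.0 is 5 degrees), then the shift along the tool's x, y, z in units of 25 mm (1.0 is 25 mm), then the finger opening in mm, from 0 to 94. A call has 1 to 12 rows; each row shifts and turns the pose as measured when the row begins, along the tool's axes as they then stand; what a row does not reach is not made up. A row lasts 1/12 s, in which the tool goes at most 41.7 mm and 7.16 degrees, less where a joint would pass 70% of its speed; a pose out of reach is approached as far as the arm can. A call is refused whole if a number of a shift passes 1 or a number of a turn 1, either way. A call with a gripper value outside its range is refused whole. The fingers move at their own pace and stop on an object; "squeeze" is the grip in N (left out, the last holds). Time passes only in rows, so rows that do not move let the fingers close. It gives the time, the measured TCP pose, the force and the opening at its end, in the units of the state.
- get_state(): the state, without advancing time (a new reading comes with each control period).
- grab_frame(name): name is "scene" or "top" or "wrist"; returns (picture, depth): 420x560x3 uint8, blue, green, red; 420x560 float32, m along the optical axis (not along the pixel's ray), 0 where there is no reading.
- camera_params(name): a dict with "fx", "fy", "cx", "cy" (pixels), "view" (4x4, takes a point from world to camera coordinates). Camera axes: x right, y up, looking along -z (the intrinsics and any distortion apply to the point x, -y, -z); pixel columns grow to the right and rows downward; lengths in m; the calibration is good to about 2 mm. A picture is of the moment at which its call begins: read the wrist's pose just before it. camera_params takes no time and is no camera call; for the wrist camera it gives the pose at the moment of the call.
- finish_job(): hands the job in, once; it reports no verdict.
The state is a dict: "t": time; "joint_pos": joint angles; "joint_velocities": joint speeds; "joint_efforts": joint torques, N m; "position": TCP position; "tool_rot": TCP orientation; "ft_force": force on the tool from outside, world axes, zero at the start; "ft_torque": the same for the moment, N m; "finger_gap": finger opening in m.
Only numpy, scipy, OpenCV 4.12 (cv2) and the standard library are available. Lean on these libraries where they do the work, as an engineer would, in place of code of your own. Each camera call takes 0.05 s, during which the arm holds its last target. There are 200 camera calls.

TASK

Set the length stop for the next cut: press down the pad in the middle of the slider on the aluminium rail to free its brake and, keeping the pad down, push the slider along the rail until it rests against the stop that has the round knob on top, not the plain one. Then let go so that the pad comes up and the brake holds again. Only press and push with the fingertips, do not force the slider, and leave the loose tools, jar and wood offcut around the rail where they are.

Things in the scene. Friction and masses are not known exactly. Their poses are not given: they have to be found in the camera images.
- rail: Aluminium C-channel rail fixed flat on the bench, 420 mm long, 60 mm wide, 28 mm high, running along its own y axis (z up). Origin: centre of its underside, on the bench. Its place and yaw vary. Slider and two stops sit on it, centred on its width.
- slider (a joint): Position in m of the dark steel slider's centre along the rail's +y from the rail's middle; it can be anywhere within about +-0.125. The slider is a flat rectangular frame 90 mm long (along the rail), 66 mm wide, its top 42 mm above the bench, with the pad in its middle. A spring brake holds it on the rail against some 45 N; with the pad fully down it slides with about 1 to 3 N. Wherever it is left with the pad up, the brake holds it.
- pad_top (a point): Centre of the pressing surface of the slider's pad, which is also the slider's centre along and across the rail; 49 mm above the bench when up, 43 mm when fully down. The grey pad is 56 mm long along the rail and 40 mm wide, a saddle with a 6 mm high, 6 mm thick lip across each end (44 mm clear between the lips), so a fingertip standing on it can push against a lip. The pad is carried along with the slider; its flat is above the steel frame even when fully down.
- pad (a joint): How far in m the pad is pressed down: about 0 when up (brake on), 0.006 fully down at its end stop. It is sprung: the brake eases off as the pad goes down and is quite free from about 0.004 on, which takes about 16 N straight down; about 17 N holds it fully down. While being pushed along, it must be kept down. It rises by itself when let go.
- knob_stop: Fixed aluminium stop clamped over the rail, 30 mm long along the rail, 74 mm wide, its block 50 mm high, with a round black knob (30 mm diameter) on top, up to 79 mm above the bench. Origin: on the rail's centre line at bench height, at the middle of the stop. It may be at either end of the rail. The slider rests against it when the slider's centre is 60 mm from this origin.
- plain_stop: The other fixed stop: the same aluminium block, 30 mm along the rail, 74 mm wide, 50 mm high, with a flat bare top and no knob. Origin: as for the knob stop. It stands on the other side of the slider.
- screwdriver: Loose screwdriver lying on the bench beyond the rail (about 200 mm long); bystander.
- jar: Loose closed jar, 60 mm diameter, 85 mm high, standing beyond the rail; bystander. Origin: centre of its underside.
- wrench: Loose flat wrench lying on the bench on the robot's side of the rail (about 180 mm long); bystander.
- offcut: Loose wooden offcut 60 x 50 x 38 mm on the robot's side of the rail; bystander. Origin: centre of its underside.

How it is judged (in metres and radians):
On the way, in this order (a step that is already met when the one before it is completed fails the run):
1. the pad is pressed down, freeing the brake (value of joint pad above 0.0035 m), for 0.1 s.
2. the slider has reached the knob stop (horizontal distance between pad_top and knob_stop below 0.0635 m), for 0.1 s.
At the end, for the whole second after the job is handed in: The slider rests against the knob stop (gap under 3.5 mm), the pad is up again so the brake holds, and everything is at rest (horizontal distance between pad_top and knob_stop below 0.0635 m and value of joint pad below 0.0015 m and linear speed of each of screwdriver, jar, wrench, offcut below 0.01 m/s and velocity of joint slider between -0.004 and 0.004 m/s); the robot touches nothing.
It fails at once if the slider or its pad is forced: the fingers load it with more than 60 N (contact force between the fingers and slider above 60 N).
It fails at once if a loose bystander (screwdriver, jar, wrench, offcut) is moved or lifted by more than 20 mm (distance of any of screwdriver, jar, wrench, offcut from where it was at the start of the episode above 0.02 m).
It also fails if it takes over 32 s, if anything falls off the work surface, if the arm or the gripper's body presses on something with over 40 N, if the wrist force passes 120 N, or if a joint passes its speed limit or range.

## Working session

There is one attempt and no reset: what is moved stays moved. The work goes in short steps, Python scripts to look and compute and a tool call to move; the robot and the scene stay as the last step left them, time stands still between calls to the robot, and variables do not carry over. Pictures are saved under pics/ and viewed, about 8 in all and at most 12, crops included, and the job is handed in when it is done.

Besides the shell and the picture viewer there is one more tool, called by a JSON object that holds its "fn" and its "kwargs". jog_arm: Moves the arm, as the interface text tells. Its arguments: {"type":"object","properties":{"series":{"type":"array"},"squeeze":{"type":"number"}},"required":["series"]}

```bash
mkdir -p pics
cat > h.py <<'E'
import numpy as np,cv2
from cell import *
def cloud(n):
    im,d=grab_frame(n);p=camera_params(n)
    v,u=np.mgrid[0:420,0:560]
    c=np.stack([(u-p['cx'])/p['fx']*d,-(v-p['cy'])/p['fy']*d,-d,np.ones_like(d)],-1)
    return im,d,(c@np.linalg.inv(p['view']).T)[...,:3]
E
python3 - <<'E'
from h import *
im,d,P=cloud('top');np.save('P.npy',P);cv2.imwrite('pics/top.png',im)
s=get_state();print(s['t'],s['position'],s['tool_rot'],s['ft_force'],s['finger_gap'])
print(camera_params('top'))
m=(d>0)&(P[...,2]>.04)&(P[...,2]<.055)
print(m.sum())
E
```

```text
0.05 [0.19344256 0.54065078 0.20431595] [[-1.05348971e-03  3.37063378e-01  9.41481370e-01]
 [-1.97127296e-03  9.41479363e-01 -3.37064866e-01]
 [-9.99997502e-01 -2.21101113e-03 -3.27394899e-04]] [ 0.11285046 -0.34583198 -0.6829033 ] 0.09395912096437017
{'fx': 498.438082212734, 'fy': 498.438082212734, 'cx': 279.1158613784372, 'cy': 213.38697390027167, 'view': array([[-2.65764100e-02, -9.99646746e-01,  2.77895421e-04,
        -1.08282288e-02],
       [ 9.84164538e-01, -2.61160644e-02,  1.75322885e-01,
        -5.99131778e-01],
       [-1.75253694e-01,  4.93294770e-03,  9.84510949e-01,
        -8.79840269e-01],
       [ 0.00000000e+00,  0.00000000e+00,  0.00000000e+00,
         1.00000000e+00]])}
2833
```

View pics/top.png

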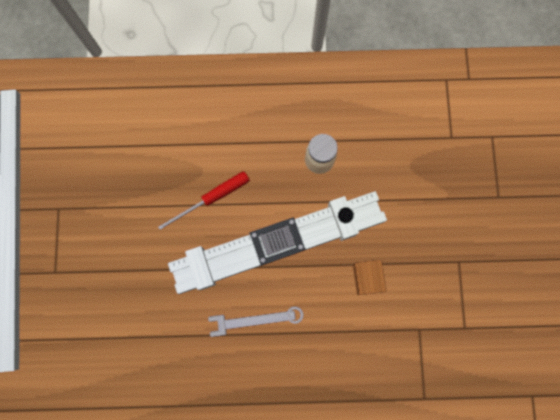

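The top view shows the slider and pad at about (278,240), the knob stop on the right at (345,216) and the plain stop on the left at (199,267). The wrench (255,320), offcut (370,277), screwdriver (205,200) and jar (322,153) all lie clear of the rail.

Run:
```python
from h import *
P=np.load('P.npy');im=cv2.imread('pics/top.png')
z=P[...,2]
for n,(u,v) in dict(pad=(278,240),knob=(345,215),plain=(199,267)).items(): print(n,P[v,u].round(4))
# rail direction: points 24..56mm high near the rail
roi=np.zeros(z.shape,np.uint8);cv2.fillPoly(roi,[np.array([[160,262],[375,185],[395,222],[175,300]])],1)
m=(roi>0)&(z>.02)&(z<.032);q=P[m][:,:2].astype(np.float32)
r=cv2.minAreaRect(q);print('rail',r,np.median(P[m][:,2]))
b=cv2.boxPoints(r);e=[b[1]-b[0],b[2]-b[1]];a=max(e,key=np.linalg.norm);a=a/np.linalg.norm(a);a*=np.sign(a[1]);c=np.array(r[0]);n=np.array([a[1],-a[0]])
print('axis +y',a,np.degrees(np.arctan2(-a[0],a[1])))
def st(name,m):
    q=P[m][:,:2]-c;s=q@a;w=q@n
    print(name,m.sum(),'s',np.percentile(s,[1,50,99]).round(4),(s.min()+s.max())/2,'w',np.percentile(w,[1,50,99]).round(4),'z',np.median(P[m][:,2]).round(4))
st('rail',m)
g=(roi>0)&(z>.033)
dark=im.max(2)<90
u=np.arange(560)[None]
st('knob',g&(z>.07))
st('slider',g&(u>245)&(u<310)); st('pad',g&(u>245)&(u<310)&(z>.0455))
st('knobblk',g&(u>322)&(z>.045)&(z<.055)); st('plain',g&(u<225)&(z>.045))
```

```text
pad [ 0.5488 -0.0233  0.0509]
knob [ 0.5883 -0.1466  0.0763]
plain [0.5026 0.1229 0.0533]
rail ((0.5492715835571289, -0.023793324828147888), (0.07412734627723694, 0.4201081097126007), 17.837556838989258) 0.028249075059285034
axis +y [-0.30631945  0.95192873] 17.837563
rail 2736 s [-0.2068  0.0285  0.2073] 6.59843808759053e-08 w [-0.0313 -0.0125  0.0298] z 0.0282
knob 252 s [-0.1441 -0.1276  0.0365] -0.05436731375684902 w [-0.1081 -0.0028  0.0134] z 0.0791
slider 1651 s [-0.0421  0.0022  0.0461] 0.008279698663384825 w [-0.0331 -0.0009  0.0325] z 0.044
pad 702 s [-0.036   0.0017  0.0365] 0.0017712454824389302 w [-0.1081 -0.0008  0.0215] z 0.05
knobblk 445 s [-0.1456 -0.1283 -0.1159] -0.13103345079236803 w [-0.0369 -0.011   0.0364] z 0.0503
plain 660 s [0.0365 0.154  0.1692] 0.10311673736329105 w [-0.1081 -0.0021  0.0343] z 0.0503
```

{"fn": "jog_arm", "kwargs": {"series": [[[-0.94, 0, 0], [0, 0, 0], 0], [[-0.94, 0, 0], [0, 0, 0], 0], [[-0.94, 0, 0], [0, 0, 0], 0], [[-0.94, 0, 0], [0, 0, 0], 0], [[-0.94, 0, 0], [0, 0, 0], 0], [[-0.94, 0, 0], [0, 0, 0], 0], [[-0.94, 0, 0], [0, 0, 0], 0], [[-0.94, 0, 0], [0, 0, 0], 0]], "squeeze": 40}}

```text
t: 0.72
position: [0.191, 0.5361, 0.197]
tool_rot: [[-0.008, -0.336, 0.942], [-0.015, 0.942, 0.336], [-1.0, -0.011, -0.012]]
ft_force: [0.3, 1.0, 0.0]
finger_gap: 0.0439
```

{"fn": "jog_arm", "kwargs": {"series": [[[0, 0, 0], [0, -1, 0.25], 0], [[0, 0, 0], [0, -1, 0.25], 0], [[0, 0, 0], [0, -1, 0.25], 0], [[0, 0, 0], [0, -1, 0.25], 0], [[0, 0, 0], [0, -1, 0.25], 0], [[0, 0, 0], [0, -1, 0.25], 0], [[0, 0, 0], [0, -1, 0.25], 0], [[0, 0, 0], [0, -1, 0.25], 0], [[0, 0, 0], [0, -1, 0.25], 0], [[0, 0, 0], [0, -1, 0.25], 0], [[0, 0, 0], [0, -1, 0.25], 0], [[0, 0, 0], [0, -1, 0.25], 0]]}}

```text
t: 1.72
position: [0.3626, 0.2677, 0.1903]
tool_rot: [[-0.021, -0.35, 0.936], [-0.025, 0.937, 0.35], [-0.999, -0.016, -0.028]]
ft_force: [-0.2, 0.8, 0.6]
finger_gap: 0.0003
```

{"fn": "jog_arm", "kwargs": {"series": [[[0.13, -0.08, 0.05], [0.1, -1, 0.24], 0], [[0.13, -0.08, 0.05], [0.1, -1, 0.24], 0], [[0.13, -0.08, 0.05], [0.1, -1, 0.24], 0], [[0.13, -0.08, 0.05], [0.1, -1, 0.24], 0], [[0, -0.05, 0.03], [0.1, -1, 0.24], 0], [[0, -0.05, 0.03], [0.1, -1, 0.24], 0], [[0, -0.05, 0.03], [0.1, -1, 0.24], 0], [[0, -0.05, 0.03], [0.1, -1, 0.24], 0], [[0, -0.05, 0.03], [0.1, -1, 0.24], 0], [[0, -0.05, 0.03], [0.1, -1, 0.24], 0], [[0, -0.05, 0.03], [0.1, -1, 0.24], 0], [[0, -0.05, 0.03], [0.1, -0.8, 0.24], 0]]}}

```text
t: 2.72
position: [0.5242, -0.0048, 0.1513]
tool_rot: [[0.018, -0.303, 0.953], [0.034, 0.952, 0.303], [-0.999, 0.027, 0.027]]
ft_force: [0.0, 0.5, -0.1]
finger_gap: 0.0004
```

{"fn": "jog_arm", "kwargs": {"series": [[[0, 0, 0], [0, 0, 0], 0], [[0, 0, 0], [0, 0, 0], 0]]}}

```text
t: 2.88
position: [0.5245, -0.0084, 0.1493]
tool_rot: [[0.015, -0.298, 0.954], [0.033, 0.954, 0.297], [-0.999, 0.027, 0.024]]
ft_force: [-0.3, -0.1, 0.3]
finger_gap: 0.0007
```

{"fn": "jog_arm", "kwargs": {"series": [[[0, 0.1, -0.1], [0.4, -0.2, 0.15], 0], [[0, 0.1, -0.1], [0.4, -0.2, 0.15], 0], [[0, 0.08, -0.1], [0.4, -0.2, 0.15], 0], [[0, 0, 0], [0.4, -0.2, 0.15], 0], [[0, 0, 0], [0.4, -0.15, 0.1], 0], [[0, 0, 0], [0.4, -0.1, 0.05], 0], [[0, 0, 0], [0, 0, 0], 0], [[0, 0, 0], [0, 0, 0], 0]]}}

```text
t: 3.55
position: [0.5486, -0.0239, 0.0821]
tool_rot: [[-0.008, -0.302, 0.953], [0.001, 0.953, 0.302], [-1.0, 0.004, -0.007]]
ft_force: [0.7, 0.2, -0.4]
finger_gap: 0.0003
```

Run:
```python
from h import *
im,d,P=cloud('wrist');cv2.imwrite('pics/w1.png',im)
im,d,P=cloud('scene');cv2.imwrite('pics/s1.png',im)
s=get_state();print(s['position'],s['tool_rot'],s['ft_force'])
a=np.array([-0.3063,0.9519]);q=np.array(s['position'][:2])-[0.5493,-0.0238];print('s,w',q@a,q@[a[1],-a[0]])
```

```text
[ 0.54857686 -0.02390407  0.0826225 ] [[-0.00708192 -0.30204415  0.95326763]
 [ 0.00121361  0.95328824  0.3020597 ]
 [-0.99997419  0.00329606 -0.00638455]] [-0.2598159   0.20522339  0.40337845]
s,w 0.00012243560648954075 -0.0007202362375951397
```

View pics/w1.png

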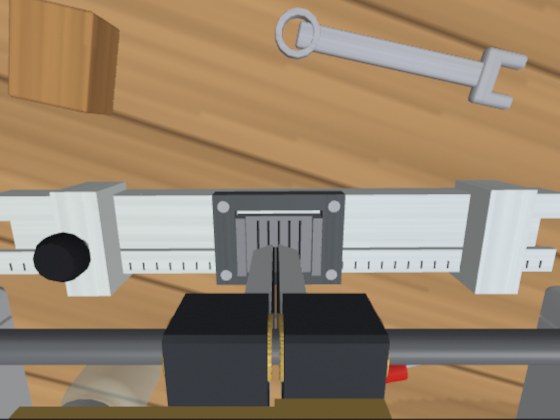

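View pics/s1.png

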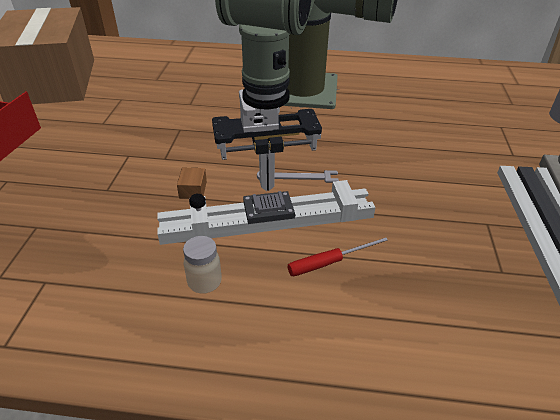

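The wrist view shows the closed fingertips over the middle of the pad at about (275,255), with the knob stop at left (62,257). The scene view agrees, and everything around is clear. I'll descend gently.

{"fn": "jog_arm", "kwargs": {"series": [[[0, 0, 0], [0.25, -0.05, 0], 0], [[0, 0, 0], [0.25, -0.05, 0], 0], [[0, 0, 0], [0.25, -0.05, 0], 0], [[0, 0, 0], [0.2, 0, 0], 0], [[0, 0, 0], [0.08, 0, 0], 0], [[0, 0, 0], [0.06, 0, 0], 0]]}}

```text
t: 4.15
position: [0.5512, -0.0282, 0.0552]
tool_rot: [[-0.002, -0.302, 0.953], [0.0, 0.953, 0.302], [-1.0, 0.001, -0.002]]
ft_force: [0.2, -0.4, 0.3]
finger_gap: 0.0005
```

{"fn": "jog_arm", "kwargs": {"series": [[[0, 0, 0], [0.08, 0, 0], 0], [[0, 0, 0], [0.08, 0, 0], 0]]}}

```text
t: 4.32
position: [0.5511, -0.0283, 0.0507]
tool_rot: [[-0.002, -0.302, 0.953], [0.0, 0.953, 0.302], [-1.0, 0.001, -0.002]]
ft_force: [-0.6, 0.2, 0.5]
finger_gap: 0.0003
```

{"fn": "jog_arm", "kwargs": {"series": [[[0, 0, 0], [0.08, 0, 0], 0], [[0, 0, 0], [0.08, 0, 0], 0]]}}

```text
t: 4.48
position: [0.5512, -0.0282, 0.0471]
tool_rot: [[-0.003, -0.302, 0.953], [0.0, 0.953, 0.302], [-1.0, 0.001, -0.002]]
ft_force: [-3.4, 1.0, 8.7]
finger_gap: 0.0005
```

{"fn": "jog_arm", "kwargs": {"series": [[[0, 0, 0], [0.08, 0, 0], 0], [[0, 0, 0], [0.08, 0, 0], 0]]}}

```text
t: 4.65
position: [0.5513, -0.0283, 0.046]
tool_rot: [[-0.004, -0.302, 0.953], [0.0, 0.953, 0.302], [-1.0, 0.001, -0.003]]
ft_force: [-4.7, 2.3, 14.3]
finger_gap: 0.0006
```

{"fn": "jog_arm", "kwargs": {"series": [[[0, 0, 0], [0.08, 0, 0], 0], [[0, 0, 0], [0.08, 0, 0], 0]]}}

```text
t: 4.82
position: [0.5513, -0.0283, 0.0461]
tool_rot: [[-0.005, -0.303, 0.953], [-0.0, 0.953, 0.303], [-1.0, 0.001, -0.005]]
ft_force: [-6.4, 0.6, 13.6]
finger_gap: 0.0003
```

{"fn": "jog_arm", "kwargs": {"series": [[[0, 0, 0], [0.12, 0, 0], 0], [[0, 0, 0], [0.13, 0, 0], 0], [[0, 0, 0], [0.13, 0, 0], 0]]}}

```text
t: 5.07
position: [0.5517, -0.0293, 0.0441]
tool_rot: [[-0.006, -0.305, 0.952], [-0.003, 0.953, 0.305], [-1.0, -0.001, -0.007]]
ft_force: [-6.2, -0.1, 15.9]
finger_gap: 0.0004
```

{"fn": "jog_arm", "kwargs": {"series": [[[0, 0, 0], [0.14, 0, 0], 0], [[0, 0, 0], [0.14, 0, 0], 0]]}}

```text
t: 5.23
position: [0.5522, -0.0307, 0.043]
tool_rot: [[-0.006, -0.306, 0.952], [-0.006, 0.952, 0.306], [-1.0, -0.004, -0.008]]
ft_force: [-8.2, -1.3, 22.6]
finger_gap: 0.0007
```

{"fn": "jog_arm", "kwargs": {"series": [[[0, 0, 0], [0.14, -0.1, 0], 0], [[0, 0, 0], [0.14, -0.15, 0], 0], [[0, 0, 0], [0.14, -0.15, 0], 0]]}}

```text
t: 5.48
position: [0.556, -0.0426, 0.0431]
tool_rot: [[-0.007, -0.309, 0.951], [-0.012, 0.951, 0.309], [-1.0, -0.009, -0.01]]
ft_force: [-8.1, -0.3, 19.0]
finger_gap: 0.0003
```

{"fn": "jog_arm", "kwargs": {"series": [[[0, 0, 0], [0.14, -0.15, 0], 0], [[0, 0, 0], [0.14, -0.15, 0], 0], [[0, 0, 0], [0.14, -0.15, 0], 0]]}}

```text
t: 5.73
position: [0.5605, -0.0567, 0.0431]
tool_rot: [[-0.007, -0.311, 0.951], [-0.018, 0.95, 0.31], [-1.0, -0.014, -0.013]]
ft_force: [-7.3, -0.2, 18.3]
finger_gap: 0.0004
```

{"fn": "jog_arm", "kwargs": {"series": [[[0, -0.03, 0.04], [0.17, -0.15, 0], 0], [[0, -0.03, 0.04], [0.17, -0.15, 0], 0], [[0, -0.03, 0.04], [0.17, -0.15, 0], 0], [[0, -0.03, 0.04], [0.17, -0.15, 0], 0]]}}

```text
t: 6.07
position: [0.5672, -0.0773, 0.0431]
tool_rot: [[-0.002, -0.314, 0.949], [-0.012, 0.949, 0.314], [-1.0, -0.011, -0.005]]
ft_force: [-8.2, -0.6, 21.3]
finger_gap: 0.0006
```

{"fn": "jog_arm", "kwargs": {"series": [[[0, -0.03, 0.04], [0.17, -0.12, 0], 0], [[0, -0.03, 0.04], [0.17, -0.1, 0], 0], [[0, -0.03, 0.04], [0.17, -0.08, 0], 0]]}}

```text
t: 6.32
position: [0.5713, -0.0901, 0.0431]
tool_rot: [[0.004, -0.315, 0.949], [-0.008, 0.949, 0.315], [-1.0, -0.009, 0.001]]
ft_force: [-8.6, -1.3, 21.5]
finger_gap: 0.0006
```

{"fn": "jog_arm", "kwargs": {"series": [[[0, 0, 0.02], [0.17, -0.08, 0], 0], [[0, 0, 0.02], [0.17, -0.08, 0], 0]]}}

```text
t: 6.48
position: [0.5737, -0.0976, 0.0431]
tool_rot: [[0.003, -0.316, 0.949], [-0.011, 0.949, 0.316], [-1.0, -0.011, -0.0]]
ft_force: [-8.2, -0.4, 21.3]
finger_gap: 0.0004
```

{"fn": "jog_arm", "kwargs": {"series": [[[0, 0, 0], [0.17, -0.08, 0], 0], [[0, 0, 0], [0.17, -0.08, 0], 0]]}}

```text
t: 6.65
position: [0.5738, -0.0979, 0.043]
tool_rot: [[-0.002, -0.314, 0.949], [-0.002, 0.949, 0.314], [-1.0, -0.001, -0.002]]
ft_force: [-10.9, 8.8, 27.2]
finger_gap: 0.0006
```

{"fn": "jog_arm", "kwargs": {"series": [[[0, 0, 0], [0.17, -0.08, 0], 0], [[0, 0, 0], [0.17, -0.08, 0], 0]]}}

```text
t: 6.82
position: [0.5738, -0.0979, 0.043]
tool_rot: [[-0.007, -0.314, 0.949], [0.005, 0.949, 0.314], [-1.0, 0.007, -0.005]]
ft_force: [-11.0, 6.3, 26.0]
finger_gap: 0.0005
```

{"fn": "jog_arm", "kwargs": {"series": [[[0, 0, 0], [0.12, -0.03, 0], 0], [[0, 0, 0], [-0.1, 0, 0], 0], [[0, 0, 0], [-0.3, 0, 0], 0], [[0, 0, 0], [-0.5, 0.1, 0], 0], [[0, 0, 0], [-0.8, 0.1, 0], 0], [[0, 0, 0], [-1, 0.5, 0], 0], [[0, 0, 0], [-1, 1, 0], 0], [[0, 0, 0], [-1, 1, -1], 0], [[0, 0, 0], [-1, 1, -1], 0], [[0, 0, 0], [-0.5, 0.5, -1], 0], [[0, 0, 0], [0, 0, -0.5], 0], [[0, 0, 0], [0, 0, 0], 0]]}}

```text
t: 7.82
position: [0.4595, -0.0237, 0.2127]
tool_rot: [[0.002, -0.315, 0.949], [0.005, 0.949, 0.315], [-1.0, 0.005, 0.003]]
ft_force: [0.1, 0.0, 0.4]
finger_gap: 0.0004
```

Run:
```python
from h import *
im,d,P=cloud('top');cv2.imwrite('pics/t2.png',im)
iw,dw,Pw=cloud('wrist');cv2.imwrite('pics/w2.png',np.hstack([cv2.resize(iw,(400,300)),cv2.resize(im[150:350,150:417],(400,300))]))
s=get_state();print(s['t'],s['position'],s['ft_force'])
c=np.array([0.5493,-0.0238]);a=np.array([-0.3063,0.9519]);n=np.array([a[1],-a[0]])
for nm,Q in(('top',P),('wrist',Pw)):
    z=Q[...,2];S=(Q[...,:2]-c)@a;W=(Q[...,:2]-c)@n;A=(abs(W)<.031)&(S>-.16)&(S<.1)
    for l,m in dict(frame=A&(z>.038)&(z<.046)&(S>-.118)&(S<0),pad=A&(abs(W)<.018)&(z>.046)&(z<.052)&(S>-.105)&(S<-.03),lip=A&(abs(W)<.018)&(z>.0525)&(z<.06)&(S>-.112)&(S<-.02),knob=A&(z>.07)&(S<-.1),blk=A&(z>.048)&(z<.053)&(S<-.112)).items():
        if m.sum()>5:print(nm,l,m.sum(),np.percentile(S[m],[1,50,99]).round(4),np.median(z[m]).round(4))
```

```text
7.9167 [ 0.46131101 -0.02391984  0.21225347] [ 0.86561903  0.59585691 -0.40711097]
top frame 491 [-0.1162 -0.101  -0.027 ] 0.0423
top pad 342 [-0.0933 -0.0753 -0.05  ] 0.0496
top lip 101 [-0.0989 -0.0939 -0.043 ] 0.0555
top knob 207 [-0.1443 -0.1296 -0.1169] 0.0787
top blk 277 [-0.1455 -0.1282 -0.116 ] 0.0506
wrist frame 2099 [-0.117  -0.0715 -0.0269] 0.0418
wrist pad 1195 [-0.094  -0.0723 -0.0438] 0.0489
wrist lip 360 [-0.0999 -0.0936 -0.0438] 0.0547
wrist knob 637 [-0.1431 -0.1289 -0.1171] 0.0781
wrist blk 908 [-0.1461 -0.1268 -0.1164] 0.0496
```

View pics/w2.png

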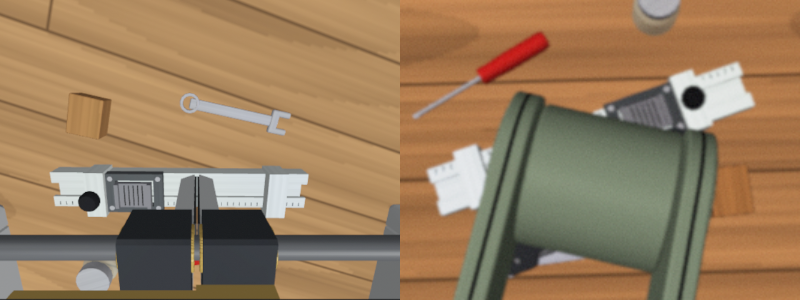

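The wrist view shows the slider at (135,190) flush against the knob stop (95,190), with the bystanders unmoved. The pad surface reads 49 mm (up), and the slider-to-stop distance is about 59 mm against a nominal 60.

```bash
python3 -c "
from cell import *
print(finish_job())"
```

```text
the job is handed in; nothing more can be done
None
```

The slider rests against the knob stop with its pad up again, and I handed the job in at about 7.9 s of the 32 s allowed. I pressed the pad fully down with the closed fingertips and pushed the slider about 73 mm along the rail. I stopped when the tip stalled against the stop, then lifted straight off.

**Forces:** Pressing force was about 16–27 N downward. The highest total I read was about 31 N, against the 60 N limit, but forces were only read at the end of each move.

**Slider position:** In the last wrist view its centre is about 59 mm from the knob stop's origin, where 60 mm is contact. The difference is within the roughly 2 mm calibration error, and the slider looks flush with the stop.

**Pad:** Its flat is back at about 49 mm, the height given for "up".

**Bystanders:** The offcut, wrench, screwdriver and jar look unmoved in the pictures. I did not measure their positions.

**Robot:** It is clear of the rail, with a force reading of about 1 N.

No check failed or disagreed. `finish_job()` gave no verdict, so the result is not confirmed.

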